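# Dispense one model wheel and nudge it onto the blue spot

## Robot

A 6-joint arm with a two-finger parallel gripper is mounted at the origin on the work surface. World frame = base frame: x ahead of the robot, y to its left, z up, the work surface at z = 0. Lengths are in mm, angles in rad, forces in N, time in s.
With the tool pointing down it reaches from about 250 to 775 mm from the base axis. Payload 4 kg.
Tool frame: the origin (TCP) lies where the fingers leave the gripper's body, on its centre line; the fingertips stand 97 mm ahead of it and the grasp point (between the pads) lies 78 mm ahead of it; y points along the fingers, x is the direction in which the jaws open and shut, and the axes are right-handed (so a half turn about y gives the same grasp; the last joint's range is limited). The gripper opens to 94 mm and grips with 3 to 60 N. Pads are 16 mm wide; open, the fingers measure 119 mm over their backs; the gripper's body (75 mm by 177 mm) begins 78 mm behind the grasp point.
Start: joints at [0.998, 0.087, 1.371, -0, 1.684, -0.103], TCP at [248.997, 490.419, 302.706] pointing down, gripper open.
Joint ranges: [-3.1, 3.1], [-0.76, 2.03], [0.27, 2.55], [-1.08, 4.22], [0.17, 2.65], [-2.57, 2.57]. Speed limits (rad/s): [2.79, 2.79, 3.14, 3.14, 3.14, 3.14].

## Interface

Orientations are given as a unit quaternion [w, x, y, z].
In Python, from plant import manip gives the robot as it stands. The module is installed in compiled form; this text tells all that it offers.
- The arm moves only by the tool send_rows, never from a script. Its argument "deltas" is a list of rows, each a list of 3 entries, a list of its own where there are three numbers: the shift along the tool's x, y, z in m, then the turn, a rotation vector about the tool's x, y, z in degrees, then the closure, from -1 (fully open) to 1 (shut). In form: [[[tx, ty, tz], [wx, wy, wz], hand], ...]. A call has 1 to 10 rows; each row shifts and turns the commanded pose from where the row before left it, along the tool's axes as they then stand; what a row does not reach is not made up. A row lasts 1/8 s, in which the tool goes at most 62.5 mm and 10.7 degrees, less where a joint would pass 70% of its speed; a pose out of reach is approached as far as the arm can. A call is refused whole if a number of a shift passes 0.0625 or a number of a turn 10.7, either way. A call with a gripper value outside its range is refused whole. The fingers move at their own pace and stop on an object; "newtons" is the grip in N (left out, the last holds). Time passes only in rows, so rows that do not move let the fingers close. It gives the time, the measured TCP pose, the force and the opening at its end, in the units of the state.
- manip.read_state(): the state, without advancing time (a new reading comes with each control period).
- manip.read_camera(name): name is "scene" or "top" or "wrist"; returns (picture, depth): 384x512x3 uint8, red, green, blue; 384x512 float32, mm along the optical axis (not along the pixel's ray), 0 where there is no reading.
- manip.camera_params(name): a dict with "fx", "fy", "cx", "cy" (pixels), "view" (4x4, takes a point from world to camera coordinates). Camera axes: x right, y down, z forward; pixel columns grow to the right and rows downward; lengths in mm; the calibration is good to about 2 mm. A picture is of the moment at which its call begins: read the wrist's pose just before it. camera_params takes no time and is no camera call; for the wrist camera it gives the pose at the moment of the call.
- manip.finish_job(): hands the job in, once; it reports no verdict.
The state is a dict: "time_s": time; "joint_positions": joint angles; "qvel": joint speeds; "effort": joint torques, N m; "eef_pos": TCP position; "ee_rot": TCP orientation; "ft_force": force on the tool from outside, world axes, zero at the start; "ft_torque": the same for the moment, N m; "finger_gap": finger opening in mm.
Only numpy, scipy, OpenCV 4.12 (cv2) and the standard library are available. Lean on these libraries where they do the work, as an engineer would, in place of code of your own. Each camera call takes 0.05 s, during which the arm holds its last target.

## Task

Press the red plunger of the wheel dispenser fully down once and let it spring back, so that a single tan wheel slides out onto the tray. Then gently push that wheel sideways with the fingertips until it lies flat inside the blue spot; do not pinch or lift it. Leave the other wheels in the magazine and the jar, tape roll and sanding block where they are.

Things in the scene. Friction and masses are not known exactly. Their poses are not given: they have to be found in the camera images.
- dispenser: fixed bench dispenser for model wheels. Origin on the bench under the centre of the magazine; x points from the tray past the magazine to the plunger, y across the tray, z up. Base plate 6 mm thick. A grey housing (x = 27 to 111 mm, y = -25 to 25 mm, 64 mm high) carries the plunger at x = 72 mm, y = 0. Wheels come out along -x.
- plunger (a joint): how far the red plunger is pressed, in m: 0 at rest, 0.030 fully down at its stop. Spring force about 2 N at rest, 6 N fully down (more when pressed fast); it rises again when let go. It drives a pusher 2.6 times as far, which slides the lowest wheel out. Once it is up again the next wheel drops, and another full press would eject that one too.
- plunger_top (a point): centre of the upper face of the red plunger cap, a disc 40 mm in diameter and 10 mm thick; 110 mm above the bench at rest, 80 mm when fully pressed. It moves straight down.
- magazine (a point): centre of the magazine's floor, 6 mm above the bench. The magazine is a clear square tube, 50 x 50 mm outside, its top 60 mm above the bench, with three wheels stacked in it.
- tray (a point): centre of the grey tray floor in front of the magazine, 6 mm above the bench (dispenser x = -76 mm, y = 0). The floor spans 97 mm along the dispenser's x and 180 mm along its y; black rims at both sides and at the end away from the magazine stand 6 mm above it. The ejected wheel stops flat on it at dispenser x about -72 to -104 mm, y about 0.
- wheel_low: tan plastic model-truck wheel with tread and hub, a disc 40 mm in diameter and 16 mm thick, 20 to 40 g, lying flat; origin at the centre of its underside, z up its axis. At the bottom of the stack: it is the one that is ejected.
- wheel_mid: tan plastic model-truck wheel with tread and hub, a disc 40 mm in diameter and 16 mm thick, 20 to 40 g, lying flat; origin at the centre of its underside, z up its axis. Second of the stack; stays in the magazine (drops by 16 mm).
- wheel_high: tan plastic model-truck wheel with tread and hub, a disc 40 mm in diameter and 16 mm thick, 20 to 40 g, lying flat; origin at the centre of its underside, z up its axis. Top of the stack; stays in the magazine.
- spot_blue: flat blue spot, 60 mm in diameter, printed on the tray floor beside the exit, on either side (y = about 54 mm or -54 mm of the dispenser, x about -78 to -92 mm); origin at its centre. The wheel belongs here.
- spot_orange: flat orange spot, 60 mm in diameter, on the other side of the tray; origin at its centre. Not to be used.
- jar: small glass jar with a green cap, 48 mm in diameter, 65 mm high, standing loose on the bench beside the dispenser; origin under its centre. Leave alone.
- tape: roll of pale green tape lying flat and loose, 84 mm outside, 60 mm inside, 24 mm high; origin under its centre. Leave alone.
- block: cream sanding block with a black sole, 70 x 35 x 26 mm, loose; origin under its centre, x along its length. Leave alone.
Not all that is in view belongs to the job. What is shaped like the wheel_high but black or turquoise is not meant.

How it is judged:
By the outcome, as a careful person would: the job done as asked, in the order asked, and still so for the second after the job is handed in, with the robot touching nothing.
It also fails if it takes over 48 s, if anything falls off the work surface, if the arm or the gripper's body presses on something with over 40 N, if the wrist force passes 120 N, or if a joint passes its speed limit or range.

## Working session

There is one attempt and no reset: what is moved stays moved. The work goes in short steps, Python scripts to look and compute and a tool call to move; the robot and the scene stay as the last step left them, time stands still between calls to the robot, and variables do not carry over. Pictures are saved under pics/ and viewed, and the job is handed in when it is done.

Besides the shell and the picture viewer there is one more tool, called after "Call:" as name(argument=value, ...) on one line, values as JSON. send_rows: Moves the arm, as the interface text tells. Its arguments: {"type":"object","properties":{"deltas":{"type":"array"},"newtons":{"type":"number"}},"required":["deltas"]}

```bash
mkdir -p pics
cat > h.py <<'E'
import numpy as np, cv2
from plant import manip
def snap(n,tag):
    P=manip.camera_params(n); im,d=manip.read_camera(n)
    cv2.imwrite(f'pics/{tag}.png',cv2.cvtColor(im,cv2.COLOR_RGB2BGR)); np.savez(f'{tag}.npz',im=im,d=d,V=np.array(P['view']),K=[P['fx'],P['fy'],P['cx'],P['cy']])
    return load(tag)
def load(tag):
    z=np.load(f'{tag}.npz'); return z['im'],z['d'],z['V'],z['K']
def cloud(tag):
    im,d,V,K=load(tag); v,u=np.mgrid[:d.shape[0],:d.shape[1]]
    p=np.stack([(u-K[2])/K[0]*d,(v-K[3])/K[1]*d,d],-1)
    R=V[:3,:3];t=V[:3,3]
    w=(p-t)@R; w[d==0]=np.nan
    return im,w
def proj(tag,p):
    im,d,V,K=load(tag); c=V[:3,:3]@np.array(p,float)+V[:3,3]; return K[0]*c[0]/c[2]+K[2],K[1]*c[1]/c[2]+K[3]
E
python3 - <<'E'
from h import *
s=manip.read_state(); print({k:np.round(v,3) for k,v in s.items()})
for n in ['scene','top','wrist']: snap(n,n+'0'); print(n,manip.camera_params(n))
a=[cv2.imread(f'pics/{n}0.png') for n in ['scene','top','wrist']]
E
```

```text
{'time_s': np.float64(0.0), 'joint_positions': array([ 0.998,  0.088,  1.372, -0.   ,  1.684, -0.103]), 'qvel': array([-0.001, -0.   , -0.   , -0.001,  0.   ,  0.   ]), 'effort': array([ 0.0000e+00, -3.4019e+01, -3.0242e+01,  7.2000e-02,  3.3000e-02,
       -0.0000e+00]), 'eef_pos': array([248.805, 490.132, 301.528]), 'ee_rot': array([-0.602,  0.603,  0.369, -0.371]), 'ft_force': array([-0.942, -0.309,  0.881]), 'ft_torque': array([-0.012,  0.012, -0.014]), 'finger_gap': np.float64(93.565)}
scene {'fx': 496.3308091725791, 'fy': 496.3308091725791, 'cx': 249.63713368585547, 'cy': 191.66319901770163, 'view': array([[ 1.52648780e-01,  9.88149626e-01, -1.60830961e-02,
        -1.39432680e+02],
       [ 6.63612500e-01, -1.14546563e-01, -7.39254716e-01,
        -3.73827274e+02],
       [-7.32336535e-01,  1.02173387e-01, -6.73233836e-01,
         1.36659036e+03],
       [ 0.00000000e+00,  0.00000000e+00,  0.00000000e+00,
         1.00000000e+00]])}
top {'fx': 496.815453668357, 'fy': 496.815453668357, 'cx': 254.06230826477594, 'cy': 191.46807868845443, 'view': array([[-2.34867007e-02, -9.99719987e-01,  2.88488303e-03,
         5.13785101e+01],
       [-9.93829742e-01,  2.30352278e-02, -1.08498026e-01,
         6.28603145e+02],
       [ 1.08401191e-01, -5.41534323e-03, -9.94092478e-01,
         1.05434991e+03],
       [ 0.00000000e+00,  0.00000000e+00,  0.00000000e+00,
         1.00000000e+00]])}
wrist {'fx': 330.2555320333368, 'fy': 330.2555320333368, 'cx': 256.99417623551506, 'cy': 193.71957790160823, 'view': array([[ 4.52641566e-01,  8.91690845e-01, -1.74613556e-03,
        -5.48260926e+02],
       [ 8.55089849e-01, -4.33505149e-01,  2.84419822e-01,
        -2.89335951e+01],
       [ 2.52857593e-01, -1.30233337e-01, -9.58698240e-01,
         3.93232801e+02],
       [ 0.00000000e+00,  0.00000000e+00,  0.00000000e+00,
         1.00000000e+00]])}
```

View pics/top0.png

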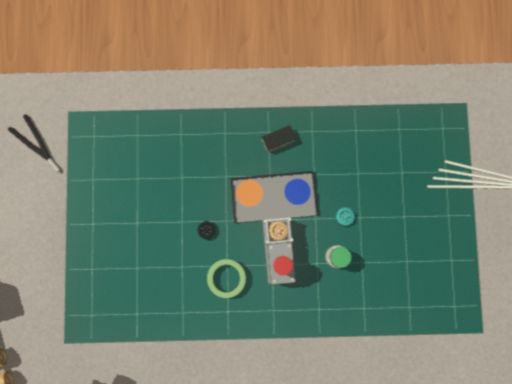

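View pics/scene0.png

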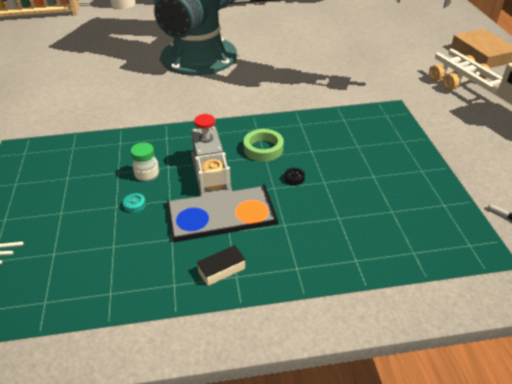

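Run:
```python
from h import *
from scipy.spatial.transform import Rotation as R
q=manip.read_state()['ee_rot']; print(np.round(R.from_quat([*q[1:],q[0]]).as_matrix(),3))
```

```text
[[ 0.453 -0.001 -0.892]
 [ 0.892 -0.001  0.453]
 [-0.002 -1.     0.   ]]
```

Top view: the dispenser has its red cap at (283,265), wheel stack at (278,231), tray centre near (275,196), blue spot at (297,191) and orange spot at (249,193). The loose items are the jar (340,257), tape (227,279) and block (281,140). The black (207,230) and turquoise (346,216) wheels are decoys.

Run:
```python
from h import *
def ray(tag,u,v,z):
    im,d,V,K=load(tag); R=V[:3,:3]; c=-R.T@V[:3,3]; r=R.T@np.array([(u-K[2])/K[0],(v-K[3])/K[1],1]); return c+r*(z-c[2])/r[2],c,r
rng={'red':lambda h:(((h[...,0]<6)|(h[...,0]>174))&(h[...,1]>170)&(h[...,2]>110)),
'blue':lambda h:((h[...,0]>108)&(h[...,0]<130)&(h[...,1]>150)&(h[...,2]>90)),
'orange':lambda h:((h[...,0]>8)&(h[...,0]<18)&(h[...,1]>150)&(h[...,2]>150)),
'green':lambda h:((h[...,0]>55)&(h[...,0]<75)&(h[...,1]>150)&(h[...,2]>90))}
pix={}
for tag in ['top0','scene0']:
    im,w=cloud(tag); h=cv2.cvtColor(im,cv2.COLOR_RGB2HSV)
    for k,f in rng.items():
        m=f(h).astype(np.uint8); m[:100]=0; m[:,400:]=0; m[:, :100]=0
        n,l,st,c=cv2.connectedComponentsWithStats(m)
        i=1+np.argmax(st[1:,4]); ww=w[l==i]; zt=np.nanpercentile(ww[:,2],80)
        sel=ww[ww[:,2]>zt-8]
        print(tag,k,c[i].round(1),st[i],'med',np.nanmedian(sel,0).round(1),'mid',((np.nanpercentile(sel,2,axis=0)+np.nanpercentile(sel,98,axis=0))/2).round(1))
        pix[tag,k]=c[i]
for k in ['blue','orange','red']:
    _,c1,r1=ray('top0',*pix['top0',k],0); _,c2,r2=ray('scene0',*pix['scene0',k],0)
    A=np.stack([r1,-r2],1); s=np.linalg.lstsq(A,c2-c1,rcond=None)[0]; a=c1+r1*s[0]; b=c2+r2*s[1]
    print('tri',k,a.round(1),b.round(1))
im,w=cloud('top0')
for u,v in [(275,196),(275,210),(276,222),(278,231),(283,280),(275,250),(232,250),(227,262),(340,257),(280,140)]: print(u,v,w[v,u].round(1))
c=im[100:310,190:380]; cv2.imwrite('pics/topcrop.png',cv2.cvtColor(cv2.resize(c,None,fx=2.8,fy=2.8,interpolation=cv2.INTER_CUBIC),cv2.COLOR_RGB2BGR))
im=load('scene0')[0];c=im[100:300,110:320]; cv2.imwrite('pics/scenecrop.png',cv2.cvtColor(cv2.resize(c,None,fx=2.8,fy=2.8,interpolation=cv2.INTER_CUBIC),cv2.COLOR_RGB2BGR))
```

```text
Traceback (most recent call last):
ValueError: attempt to get argmax of an empty sequence
```

```bash
cat > m.py <<'E'
from h import *
def ray(tag,u,v,z):
    im,d,V,K=load(tag); R=V[:3,:3]; c=-R.T@V[:3,3]; r=R.T@np.array([(u-K[2])/K[0],(v-K[3])/K[1],1]); return c+r*(z-c[2])/r[2],c,r
def tri(p1,p2,t1='top0',t2='scene0'):
    _,c1,r1=ray(t1,*p1,0); _,c2,r2=ray(t2,*p2,0)
    s=np.linalg.lstsq(np.stack([r1,-r2],1),c2-c1,rcond=None)[0]; return c1+r1*s[0],c2+r2*s[1]
E
python3 - <<'E'
from m import *
I=lambda x:x.astype(int)
f={'red':lambda r,g,b:(r>120)&(g<60)&(b<60),'blue':lambda r,g,b:(b>100)&(r<70)&(g<90)&(b>g+50),'orange':lambda r,g,b:(r>180)&(g>80)&(g<160)&(b<90),'green':lambda r,g,b:(g>110)&(r<80)&(b<100)&(g>r+50)}
pix={}
for tag in ['top0','scene0']:
    im,w=cloud(tag); r,g,b=[I(im[...,i]) for i in range(3)]
    for k,F in f.items():
        m=F(r,g,b).astype(np.uint8); m[:100]=0; m[:,400:]=0; m[:, :100]=0
        n,l,st,c=cv2.connectedComponentsWithStats(m)
        if n<2: print(tag,k,'none');continue
        i=1+np.argmax(st[1:,4]); ww=w[l==i]; zt=np.nanpercentile(ww[:,2],80)
        sel=ww[ww[:,2]>zt-8]
        print(tag,k,c[i].round(1),st[i],'med',np.nanmedian(sel,0).round(1),'mid',((np.nanpercentile(sel,2,axis=0)+np.nanpercentile(sel,98,axis=0))/2).round(1))
        pix[tag,k]=c[i]
for k in ['blue','orange','red']:
    if ('top0',k) in pix and ('scene0',k) in pix: print('tri',k,*[x.round(1) for x in tri(pix['top0',k],pix['scene0',k])])
im,w=cloud('top0')
for u,v in [(275,196),(275,210),(276,222),(278,231),(283,280),(275,250),(232,250),(227,262),(340,257),(280,140)]: print(u,v,w[v,u].round(1))
c=im[100:310,190:380]; cv2.imwrite('pics/topcrop.png',cv2.cvtColor(cv2.resize(c,None,fx=2.8,fy=2.8,interpolation=cv2.INTER_CUBIC),cv2.COLOR_RGB2BGR))
im=load('scene0')[0];c=im[100:300,110:320]; cv2.imwrite('pics/scenecrop.png',cv2.cvtColor(cv2.resize(c,None,fx=2.8,fy=2.8,interpolation=cv2.INTER_CUBIC),cv2.COLOR_RGB2BGR))
E
```

```text
top0 red none
top0 blue [298.9 189.1] [287 180  22  23 255] med [638.3 -65.2   5.7] mid [632.5 -62.6   5.8]
top0 orange [249.  192.7] [238 181  23  24 450] med [629.9  48.    5.5] mid [630.7  47.9   5.5]
top0 green [116.  200.7] [ 100  180   37   42 1281] med [619.4 349.5  -0. ] mid [ 6.194e+02  3.447e+02 -2.000e-01]
scene0 red [204.4 121.3] [195 115  19  14 192] med [481.1 -18.1 109.6] mid [477.8 -18.3 107.2]
scene0 blue [191.9 219. ] [177 209  31  21 520] med [633.9 -61.6   6.5] mid [633.1 -61.6   6.4]
scene0 orange [388.9 368.6] [374 354  26  30 600] med [ 599.7  454.6 -749.1] mid [ 603.2  459.1 -748.6]
scene0 green [328.3 174.5] [ 251  107  149  155 1742] med [567.7 204.4   0.7] mid [529.  220.1   0.7]
tri blue [635.5 -64.2   8.4] [635.7 -61.6   8.2]
tri orange [ 665.5   49.6 -323.2] [ 814.2  296.1 -306.1]
275 196 [621.4 -10.2   5.6]
275 210 [590.   -9.4   4.3]
276 222 [560.8  -8.6  52.7]
278 231 [541.6 -12.4  51.5]
283 280 [438.7 -19.4  61.9]
275 250 [501.5  -4.4  60.4]
232 250 [ 5.032e+02  8.880e+01 -5.000e-01]
227 262 [477.6  99.3  22.5]
340 257 [ 483.8 -140.1   65.7]
280 140 [744.6 -23.9  26.6]
```

```bash
sleep 1
python3 - <<'E'
from m import *
def minarea(p): return cv2.minAreaRect(p.astype(np.float32))
for tag in ['top0','scene0']:
    im,w=cloud(tag); x,y,z=w[...,0],w[...,1],w[...,2]
    reg=(abs(x-550)<200)&(abs(y+10)<115)
    r,g,b=[im[...,i].astype(int) for i in range(3)]
    cap=reg&(z>100)&(z<116)&(y>-60)&(y<40); P=w[cap][:,:2]; print(tag,'cap',len(P),cv2.minEnclosingCircle(P.astype(np.float32)),w[cap].mean(0).round(1))
    hou=reg&(z>56)&(z<68)&(y>-70)&(y<50); print(' housing',minarea(w[hou][:,:2]))
    tray=reg&(z>2.5)&(z<15)&(x>560)&(x<690); print(' tray',minarea(w[tray][:,:2]))
    for k,m in [('blue',(b>r+60)&(b>g+40)&reg&(z<15)&(z>2)),('or',(r>b+70)&(g<r-30)&reg&(z<15)&(z>2)&(x>590))]:
        Q=w[m][:,:2]; print(' ',k,len(Q),Q.mean(0).round(1),minarea(Q),w[m][:,2].mean())
E
```

```text
top0 cap 303 ((471.31170654296875, -17.837066650390625), 19.817935943603516) [471.3 -17.7 108.9]
 housing ((500.33941650390625, -15.547311782836914), (135.6613311767578, 53.93351745605469), 3.49523663520813)
 tray ((624.8177490234375, -10.16021728515625), (229.45616149902344, 129.6761474609375), 89.86100769042969)
  blue 506 [630.9 -60.3] ((630.5211791992188, -60.99137878417969), (56.27109146118164, 57.1674690246582), 88.59300994873047) 5.771975796249271
  or 539 [629.9  48.1] ((630.1785888671875, 47.52685546875), (57.716217041015625, 58.98036575317383), 43.75983428955078) 5.7623258339705865
scene0 cap 265 ((475.51220703125, -18.47492218017578), 21.78786277770996) [478.1 -18.7 108.4]
 housing ((502.55145263671875, -14.857995986938477), (140.43380737304688, 56.26816177368164), 2.4815673828125)
 tray ((624.5647583007812, -9.947319030761719), (228.78121948242188, 129.0222930908203), 89.31140899658203)
  blue 620 [633.2 -61.5] ((632.689697265625, -61.566673278808594), (57.79383850097656, 60.25886917114258), 84.97086334228516) 6.354216684127784
  or 662 [632.6  46.7] ((635.0503540039062, 46.247440338134766), (60.50848388671875, 68.2210693359375), 79.62207794189453) 6.598220949437638
```

View pics/topcrop.png

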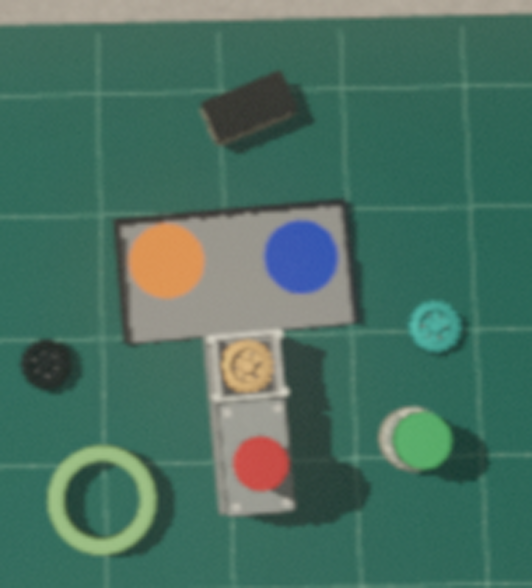

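View pics/scenecrop.png

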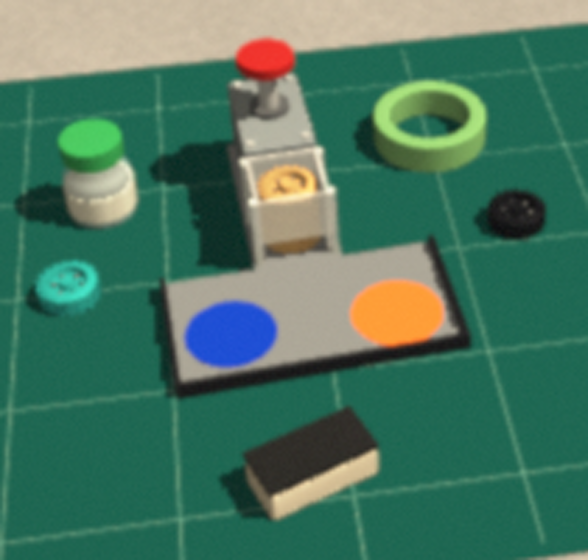

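```bash
cat > plan.py <<'E'
from h import *
from scipy.spatial.transform import Rotation as R
def rot(): q=manip.read_state()['ee_rot']; return R.from_quat([*q[1:],q[0]])
E
python3 - <<'E'
from plan import *
im,d,V,K=load('wrist0'); r=rot(); s=manip.read_state()
print('cam in tool',(r.inv().apply(-V[:3,:3].T@V[:3,3]-s['eef_pos'])).round(1))
p=np.array([248.9,490.3,302.]); g=np.array([472.5,-18.1,240.])
n=10; turn=R.from_rotvec([0,10.5,0],degrees=True)
for i in range(n):
    sh=r.inv().apply((g-p)/n); print(np.round(sh,4)/1000); 
    if i<6: r=r*turn
print(r.as_matrix().round(3))
E
```

```text
cam in tool [ -1.  -82.3  84.1]
[-0.0352     0.0062555 -0.0429528]
[-0.026783   0.0062555 -0.0486483]
[-0.0174691  0.0062555 -0.0527145]
[-0.0075701  0.0062555 -0.0550152]
[ 0.0025824  0.0062555 -0.0554736]
[ 0.0126484  0.0062555 -0.0540741]
[ 0.0222908  0.0062555 -0.0508636]
[ 0.0222908  0.0062555 -0.0508636]
[ 0.0222908  0.0062555 -0.0508636]
[ 0.0222908  0.0062555 -0.0508636]
[[ 1.    -0.001 -0.001]
 [ 0.001 -0.001  1.   ]
 [-0.001 -1.    -0.001]]
```

Call:
send_rows(deltas=[[[-0.0352,0.0062,-0.043],[0,10.5,0],1],[[-0.0268,0.0062,-0.0486],[0,10.5,0],1],[[-0.0175,0.0062,-0.0527],[0,10.5,0],1],[[-0.0076,0.0062,-0.055],[0,10.5,0],1],[[0.0026,0.0062,-0.0555],[0,10.5,0],1],[[0.0126,0.0062,-0.0541],[0,10.5,0],1],[[0.0223,0.0062,-0.0509],[0,0,0],1],[[0.0223,0.0062,-0.0509],[0,0,0],1],[[0.0223,0.0062,-0.0509],[0,0,0],1],[[0.0223,0.0062,-0.0509],[0,0,0],1]], newtons=10)

```text
time_s: 1.4
eef_pos: [472.9, -19.9, 240.3]
ee_rot: [0.707, -0.707, -0.0, 0.0]
ft_force: [1.1, 0.3, 0.1]
finger_gap: 0.9
```

Call:
send_rows(deltas=[[[0,0,0],[0,0,0],1],[[0,0,0],[0,0,0],1]])

```text
time_s: 1.65
eef_pos: [472.3, -17.8, 240.3]
ee_rot: [0.707, -0.707, 0.0, 0.001]
ft_force: [0.8, 0.4, 0.3]
finger_gap: 0.5
```

Run:
```python
from plan import *
s=manip.read_state(); print(s['eef_pos'],s['time_s'],s['ft_force'],s['finger_gap'],rot().as_matrix().round(3))
snap('top','top1'); snap('scene','scene1'); snap('wrist','wrist1')
from m import *
tip=s['eef_pos']-[0,0,97]; print(proj('scene1',tip),proj('top1',tip))
```

```text
[472.26236115 -17.81943855 240.33041433] 1.65 [0.79152571 0.3733561  0.33640782] 0.4981868380111948 [[ 1.    -0.001 -0.001]
 [ 0.001  0.001  1.   ]
 [-0.001 -1.     0.001]]
(np.float64(202.68695119099843), np.float64(103.23352227097241)) (np.float64(284.2452948289158), np.float64(265.3815968142696))
```

View pics/scene1.png

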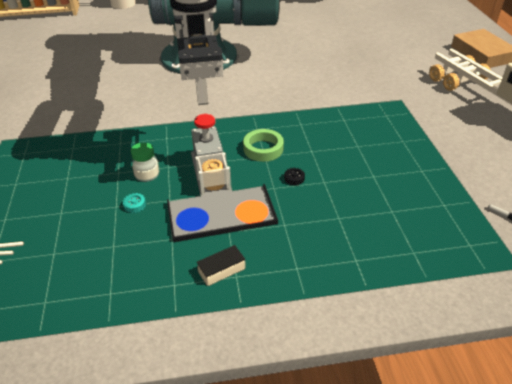

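View pics/wrist1.png

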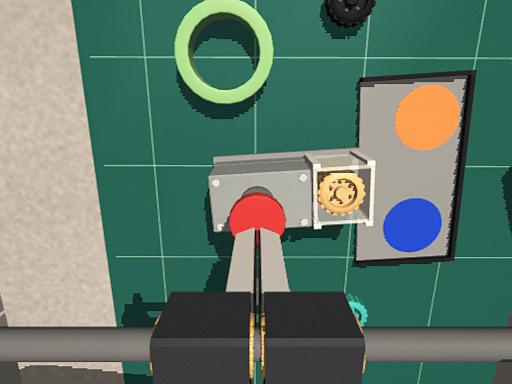

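Scene view: the fingertips at (203,103) stand directly above the red cap at (204,121). The wrist view shows the cap at (257,218) right under the fingers. I'll press now.

Call:
send_rows(deltas=[[[0,0.015,0],[0,0,0],1],[[0,0.012,0],[0,0,0],1],[[0,0.006,0],[0,0,0],1],[[0,0.006,0],[0,0,0],1],[[0,0.006,0],[0,0,0],1],[[0,0.006,0],[0,0,0],1],[[0,0.006,0],[0,0,0],1],[[0,0.004,0],[0,0,0],1]])

```text
time_s: 2.8
eef_pos: [471.9, -17.7, 180.3]
ee_rot: [0.707, -0.707, 0.0, 0.001]
ft_force: [-4.4, 1.1, 7.9]
finger_gap: 0.3
```

Call:
send_rows(deltas=[[[0,0.002,0],[0,0,0],1]])

```text
time_s: 2.92
eef_pos: [471.9, -17.7, 178.4]
ee_rot: [0.707, -0.707, 0.0, 0.001]
ft_force: [-5.4, 1.7, 6.7]
finger_gap: 0.4
```

Call:
send_rows(deltas=[[[0,0.002,0],[0,0,0],1]])

```text
time_s: 3.05
eef_pos: [472.0, -17.7, 177.3]
ee_rot: [0.707, -0.707, -0.0, 0.001]
ft_force: [-7.8, 2.0, 15.8]
finger_gap: 0.5
```

Call:
send_rows(deltas=[[[0,0.001,0],[0,0,0],1],[[0,0,0],[0,0,0],1]])

```text
time_s: 3.3
eef_pos: [472.0, -17.7, 177.3]
ee_rot: [0.707, -0.707, -0.0, 0.001]
ft_force: [-8.0, 2.7, 15.0]
finger_gap: 0.3
```

Call:
send_rows(deltas=[[[0,-0.02,0],[0,0,0],1],[[0,-0.03,0],[0,0,0],1],[[0,-0.03,0],[0,0,0],1],[[0,-0.015,0],[0,0,0],1],[[0,0,0],[0,0,0],0.55],[[0,0,0],[0,0,0],0.55]])

```text
time_s: 4.05
eef_pos: [472.2, -18.1, 268.2]
ee_rot: [0.707, -0.707, 0.0, 0.001]
ft_force: [-0.8, 0.8, 0.2]
finger_gap: 16.8
```

Run:
```python
from m import *
s=manip.read_state(); print(s['eef_pos'],s['time_s'],s['finger_gap'])
snap('top','top2'); snap('scene','scene2'); snap('wrist','wrist2')
for tag in ['wrist2','scene2','top2']:
    im,w=cloud(tag); x,y,z=w[...,0],w[...,1],w[...,2]
    m=(z>14)&(z<32)&(x>590)&(x<680)&(abs(y+10)<60); t=w[m&(z>19)]
    print(tag,m.sum(),np.nanmedian(w[m],0).round(1),cv2.minEnclosingCircle(t[:,:2].astype(np.float32)) if len(t) else '', t[:,2].mean().round(1))
    r,g,b=[im[...,i].astype(int) for i in range(3)]
    reg=(abs(x-630)<60)&(abs(y)<115)
    q=(b>r+60)&(b>g+40)&reg&(z<15)&(z>2); print(' blue',q.sum(),cv2.minEnclosingCircle(w[q][:,:2].astype(np.float32)),w[q].mean(0).round(1))
    cap=(z>98)&(z<118)&(abs(x-472)<30)&(abs(y+18)<30)&(r>100)&(g<80); print(' cap',cap.sum(),np.nanmedian(w[cap],0).round(1))
    cv2.imwrite(f'pics/c_{tag}.png',cv2.cvtColor(im,cv2.COLOR_RGB2BGR))
a=load('top2')[0][150:300,210:350];b=load('scene2')[0][100:250,130:310]
cv2.imwrite('pics/pair2.png',cv2.cvtColor(np.hstack([cv2.resize(a,(373,400)),cv2.resize(b,(427,400))]),cv2.COLOR_RGB2BGR))
```

```text
[472.16513671 -18.06658559 268.16757617] 4.05 16.786044877897247
wrist2 1279 [616.7  -7.2  20.8] ((617.366943359375, -8.141643524169922), 20.599002838134766) 21.5
 blue 2153 ((630.3817749023438, -61.34687805175781), 30.448463439941406) [630.5 -61.    6.7]
 cap 1977 [470.4 -16.4 110.3]
scene2 322 [622.7  -8.9  20. ] ((620.566162109375, -9.20395565032959), 21.092519760131836) 21.2
 blue 618 ((630.7621459960938, -60.5208625793457), 32.30345153808594) [633.2 -61.6   6.3]
 cap 221 [481.2 -18.2 109.4]
top2 258 [618.7  -7.7  19.4] ((617.8168334960938, -8.50300407409668), 20.043800354003906) 21.4
 blue 489 ((631.0065307617188, -59.94026565551758), 29.276611328125) [631.  -60.2   5.6]
 cap 0 [nan nan nan]
  return np.nanmean(a, axis, out=out, keepdims=keepdims)
```

View pics/pair2.png

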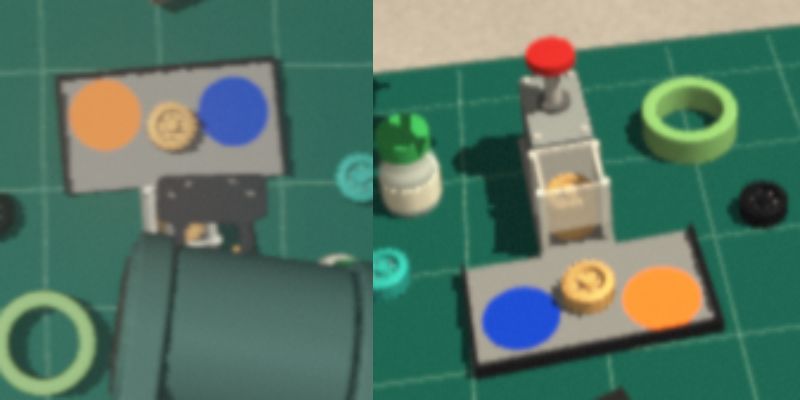

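View pics/wrist2.png

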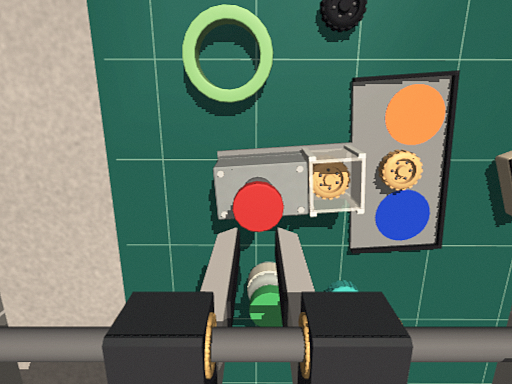

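One wheel was ejected. It lies on the tray at (403,170) in the wrist view, world about (617.7,-8.3). The plunger is back up and the stack is still in the magazine at (330,180). The blue spot, at (403,215), is world (630.8,-60.7). I'll turn about 14° and come in behind the wheel with the fingertips slightly apart, so both touch its side.

Call:
send_rows(deltas=[[[0.045,0,0.0172],[0,0,0],0.55],[[0.045,0,0.0172],[0,0,0],0.55],[[0.045,0,0.0172],[0,0,0],0.55],[[0,0.03,0],[0,-7,0],0.55],[[0,0.04,0],[0,-7,0],0.55],[[0,0.04,0],[0,0,0],0.55],[[0,0.01,0],[0,0,0],0.55],[[0,0,0],[0,0,0],0.55]])

```text
time_s: 5.2
eef_pos: [607.3, 33.7, 149.2]
ee_rot: [0.702, -0.702, -0.086, 0.087]
ft_force: [0.3, 0.4, -0.6]
finger_gap: 21.3
```

Run:
```python
from plan import *
s=manip.read_state(); print(s['eef_pos'],s['finger_gap'],rot().as_matrix().round(3))
snap('wrist','wrist3');snap('scene','scene3')
a=load('wrist3')[0];b=load('scene3')[0][100:280,130:320]
cv2.imwrite('pics/pair3.png',cv2.cvtColor(np.hstack([cv2.resize(a,(400,300)),cv2.resize(b,(317,300))]),cv2.COLOR_RGB2BGR))
```

```text
[607.30807018  33.68617294 149.20732577] 21.268488735210887 [[ 0.97  -0.001 -0.243]
 [ 0.243  0.     0.97 ]
 [-0.001 -1.     0.001]]
```

View pics/pair3.png

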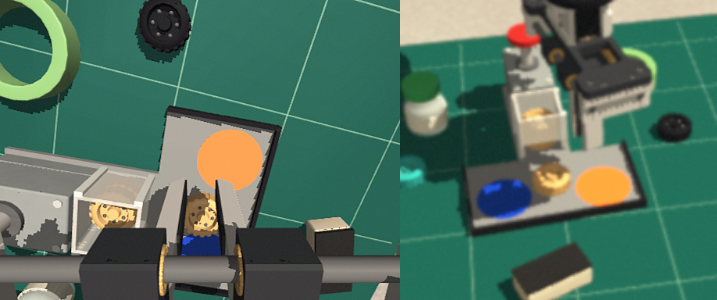

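Call:
send_rows(deltas=[[[0,0.015,0],[0,0,0],0.55],[[0,0.015,0],[0,0,0],0.55],[[0,0.01,0],[0,0,0],0.55],[[0,0,0],[0,0,0],0.55]])

```text
time_s: 5.8
eef_pos: [606.6, 33.7, 107.9]
ee_rot: [0.702, -0.702, -0.086, 0.088]
ft_force: [-0.1, -0.6, -1.3]
finger_gap: 21.0
```

Call:
send_rows(deltas=[[[0,0,-0.006],[0,0,0],0.55],[[0,0,-0.006],[0,0,0],0.55],[[0,0,-0.004],[0,0,0],0.55],[[0,0,-0.004],[0,0,0],0.55],[[0,0,-0.005],[0,0,0],0.55],[[0,0,-0.005],[0,0,0],0.55],[[0,0,-0.005],[0,0,0],0.55],[[0,0,-0.005],[0,0,0],0.55],[[0,0,-0.005],[0,0,0],0.55],[[0,0,-0.005],[0,0,0],0.55]])

```text
time_s: 7.05
eef_pos: [619.8, -15.1, 109.7]
ee_rot: [0.702, -0.702, -0.087, 0.087]
ft_force: [-0.5, 0.5, 0.6]
finger_gap: 21.1
```

```bash
cat > chk.py <<'E'
import sys
from plan import *
t=sys.argv[1]; s=manip.read_state(); print(s['time_s'],s['eef_pos'].round(1),s['finger_gap'],s['ft_force'].round(1))
ims=[]
for n in ['wrist','scene','top']:
    tag=n+t; snap(n,tag); im,w=cloud(tag); x,y,z=w[...,0],w[...,1],w[...,2]; r,g,b=[im[...,i].astype(int) for i in range(3)]
    m=(z>17)&(z<30)&(x>590)&(x<680)&(y>-105)&(y<10)&(r>b+40)
    P=w[m][:,:2]
    if len(P)>10: print(n,m.sum(),'wheel',np.round(cv2.minEnclosingCircle(P.astype(np.float32))[0],1),w[m].mean(0).round(1))
a=load('wrist'+t)[0];b=load('scene'+t)[0][100:280,130:320]
cv2.imwrite(f'pics/pair{t}.png',cv2.cvtColor(np.hstack([cv2.resize(a,(400,300)),cv2.resize(b,(317,300))]),cv2.COLOR_RGB2BGR))
E
python3 chk.py 4
```

```text
7.05 [619.8 -15.1 109.7] 21.11133197032605 [-0.5  0.5  0.6]
wrist 2068 wheel [624.3 -40. ] [624.4 -39.4  20.4]
scene 273 wheel [626.2 -39.7] [629.2 -40.7  20.3]
```

View pics/pair4.png

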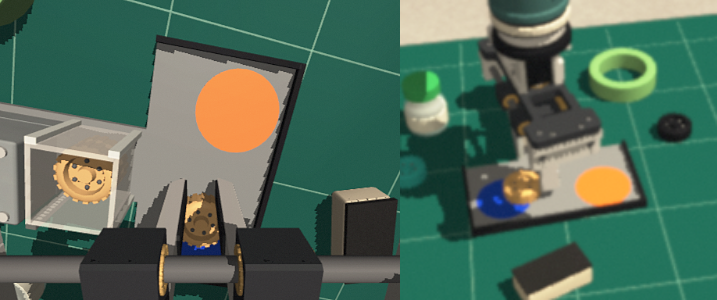

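The wheel is moving with the fingers. It is at about (625,-40), 25 mm ahead of the TCP as expected, so about 21 mm remain.

Call:
send_rows(deltas=[[[0,0,-0.005],[0,0,0],0.55],[[0,0,-0.005],[0,0,0],0.55],[[0,0,-0.004],[0,0,0],0.55],[[0,0,-0.004],[0,0,0],0.55],[[0,0,-0.003],[0,0,0],0.55],[[0,0,0],[0,0,0],0.55]])

```text
time_s: 7.95
eef_pos: [624.9, -35.4, 109.7]
ee_rot: [-0.702, 0.702, 0.087, -0.087]
ft_force: [-0.2, 0.0, -0.2]
finger_gap: 21.6
```

Call:
send_rows(deltas=[[[0,0,0.01],[0,0,0],0.55],[[0,0,0.02],[0,0,0],0.55],[[0,-0.03,0.02],[0,0,0],0.55],[[0,-0.05,0.02],[0,0,0],0.55],[[0,-0.06,0.04],[0,0,0],0.55],[[0,0,0.05],[0,0,0],0.55],[[0,0,0],[0,0,0],0.55]])

```text
time_s: 8.82
eef_pos: [585.8, 119.2, 243.0]
ee_rot: [0.702, -0.701, -0.089, 0.088]
ft_force: [-1.3, 0.3, -0.1]
finger_gap: 21.2
```

```bash
python3 chk.py 5
python3 - <<'E'
from m import *
# other objects moved? compare with initial; magazine
a=load('top5')[0][120:300,190:370]
cv2.imwrite('pics/top5c.png',cv2.cvtColor(cv2.resize(a,(580,580),interpolation=cv2.INTER_CUBIC),cv2.COLOR_RGB2BGR))
b=load('scene5')[0][100:290,110:320]
cv2.imwrite('pics/scene5c.png',cv2.cvtColor(cv2.resize(b,(640,580),interpolation=cv2.INTER_CUBIC),cv2.COLOR_RGB2BGR))
E
```

```text
8.825 [585.8 119.2 243. ] 21.190124725612023 [-1.3  0.3 -0.1]
scene 271 wheel [632.3 -61. ] [633.6 -61.   20.5]
top 178 wheel [629.8 -59.9] [629.9 -59.6  20.3]
```

View pics/top5c.png

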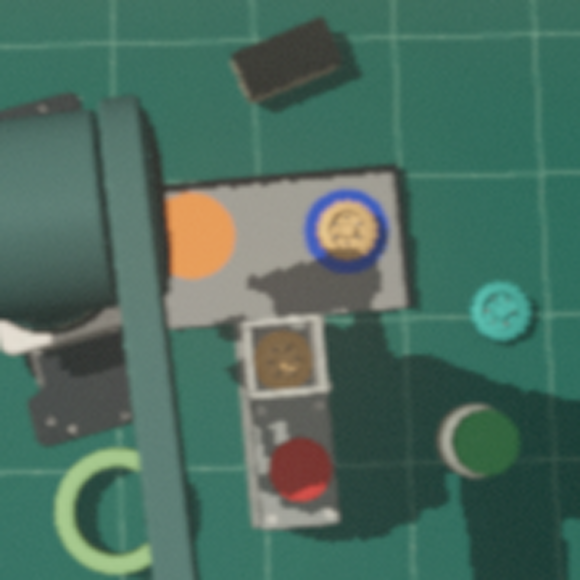

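View pics/scene5c.png

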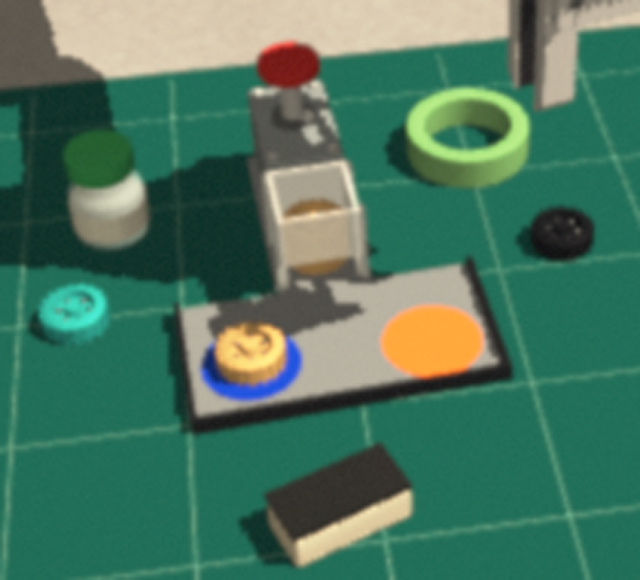

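In the top crop the wheel at (346,232) lies flat and is ringed by blue all round. The plunger is up, two wheels remain in the magazine, and the jar, tape and block look undisturbed. I'll hand it in.

```bash
python3 -c "
from plant import manip; print(manip.finish_job())"
```

```text
the job is handed in; nothing more can be done
None
```

The tan wheel lies flat inside the blue spot, and the job was handed in at about 9 s of the 48 s limit.

- **Press:** I pressed the plunger once with the closed fingertips until it reached its stop. The tips were about 80 mm above the bench and the wrist force rose to about 16 N. It then sprang back to about 110 mm, and one wheel slid out.
- **Push:** I pushed the wheel about 54 mm sideways with the fingertips 21 mm apart, both bearing on its side. It was never pinched or lifted.
- **Final position:** The last two views put the wheel at (632.3, -61.0) and (629.8, -59.9), against the spot's centre at about (630.8, -60.7). It has a blue ring visible all round and its top at about 20 mm, close to the 22 mm expected, so it is flat.
- **Rest of the scene:** The stack is still in the magazine, though I did not count the wheels in it separately. The jar, tape roll and sanding block look unmoved in the pictures, but I did not re-measure them. The arm is clear of everything.

No check failed. The wrist camera gave no wheel reading in the last look because the arm had backed away, so that check rests on the scene and top cameras, which agree to about 3 mm.

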